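# Unclip the rinser nozzle and clip it into its parking stand

### The arm

A 6-joint arm with a two-finger parallel gripper is mounted at the origin on a cart in front of the work surface, level with it; the furniture and walls round the work are solid. World frame = base frame: x ahead of the robot, y to its left, z up, the work surface at z = 0. Lengths are in mm, angles in degrees, forces in N, time in s.
With the tool pointing down it reaches from about 300 to 850 mm from the base axis. Payload 4.2 kg.
Tool frame: the origin (TCP) lies midway between the tips of the shut fingers; the grasp point (between the pads) lies 19 mm behind it (env.hold_point_z is the z of the grasp point in the tool frame, in mm); z points along the fingers, y is the direction in which the jaws open and shut (so a half turn about z gives the same grasp; the last joint's range is limited). The gripper opens to 91 mm and grips with 3 to 60 N. Pads are 32 mm wide; open, the fingers measure 118 mm over their backs; the gripper's body (76 mm by 178 mm) begins 60 mm behind the grasp point.
Start: joints at [-71.562, 18.312, 89.639, -0, 72.044, -1.146], TCP at [192.734, -541.753, 213.976] pointing down, gripper open.
Joint ranges: [-177.97, 177.97], [-48.28, 115.42], [12.27, 149.76], [-77.06, 257.06], [2.81, 150.46], [-146.56, 146.56]. Speed limits (degrees/s): [147.25, 147.25, 180, 180, 180, 180].

### API

Orientations are given as [roll, pitch, yaw] about the fixed x, y, z axes, in that order (R = Rz(yaw) Ry(pitch) Rx(roll)).
In Python, from workcell import env, grab_frame, camera_params, spotter gives the robot as it stands. The module is installed in compiled form; this text tells all that it offers.
- The arm moves only by the shell command python3 -m jog 'ROWS' [FORCE]. ROWS is text: rows parted by semicolons, each of 7 numbers parted by spaces: the turn, a rotation vector about the world's x, y, z in units of 5 degrees (1.0 is 5 degrees), then the shift along the world's x, y, z in units of 25 mm (1.0 is 25 mm), then the opening, from 0 (shut) to 1 (fully open). A call has 1 to 5 rows; each row is the pose to reach, as a shift and turn from the pose commanded when the call began; what a row does not reach only later rows make up. A row lasts 1/8 s, in which the tool goes at most 62.5 mm and 10.7 degrees, less where a joint would pass 70% of its speed; a pose out of reach is approached as far as the arm can. A call with a gripper value outside its range is refused whole. The fingers move at their own pace and stop on an object; FORCE is the grip in N (left out, the last holds). Time passes only in rows, so rows that repeat a pose let the fingers close. It gives the time, the measured TCP pose, the force and the opening at its end, in the units of the state.
- env.state(): the state, without advancing time (a new reading comes with each control period).
- grab_frame(name): name is "scene" or "side" or "wrist"; returns the picture (400x640x3 uint8, red, green, blue); there is no depth.
- camera_params(name): a dict with "K" (3x3 intrinsics, pixels), "rvec" (rotation vector, rad) and "tvec" (3), from world to camera coordinates, as OpenCV has them. Camera axes: x right, y down, z forward; pixel columns grow to the right and rows downward; lengths in mm; the calibration is good to about 2 mm. A picture is of the moment at which its call begins: read the wrist's pose just before it. camera_params takes no time and is no camera call; for the wrist camera it gives the pose at the moment of the call.
- env.job_done(): hands the job in, once; it reports no verdict.
Trained networks look in the newest picture that a camera, given by its name, has taken for a name from the list of things; names that differ only in an ending like _2 or _b are one class to them, and where a whole thing is asked for, a point or a joint stands for the part that bears it (a point fixed in the world has none). Each returns a list of dicts, best first, with "conf" (0 to 1); they miss things now and then, are a little off and sometimes report something else, mostly with a low value. They report only what shows in the picture. A call takes as long as a camera call.
- spotter.look_for(query, camera): "box" ([left, top, width, height] in pixels, round what is visible of it).
- spotter.trace(query, camera): "region" (400x640 bool, what is visible of it) and "box" ([left, top, width, height] in pixels, round what is visible of it).
The state is a dict: "time_s": time; "qpos": joint angles; "qvel": joint speeds; "effort": joint torques, N m; "ee_pos": TCP position; "ee_rot": TCP orientation; "force": force on the tool from outside, world axes, zero at the start; "torque": the same for the moment, N m; "gripper_width": finger opening in mm.
Only numpy, scipy, OpenCV 4.12 (cv2) and the standard library are available. Lean on these libraries where they do the work, as an engineer would, in place of code of your own. Each camera call takes 0.05 s, during which the arm holds its last target. There are 200 camera calls.

### The job

Take the jet nozzle off the bottle rinser: hold its side release button down while you pull it straight up out of its socket. Then push it fully home in the empty socket of the parking stand, press it down there for a moment with about 15 to 20 N to bed its shoulder, and let go so that its catch clicks in. Go gently: do not force either socket or disturb the other things.

Things in the scene. Friction and masses are not known exactly. Their poses are not given: they have to be found in the camera images.
- nozzle: White jet nozzle, 140 g, clipped in the rinser at the start, jet up. Origin: on its axis, under its shoulder; z up along the axis, y to the button side. Above it: shoulder 44 x 44 x 6 mm, block 30 (x) by 34 (y) mm to z = 52, steel jet to z = 68. Below: round plug 24 mm across to z = -21, tapering to 17 mm at z = -29.
- nozzle_grip (a point): Point on the nozzle's axis 34 mm above its origin, level with the button's middle; axes as the nozzle's. Pinch here along y, one finger on the button, the other on the plain face opposite (y = -17 mm): 40 mm apart with the button out, 34.5 mm with it fully in. The socket block's top lies 34 mm lower, the shoulder's top 28 mm lower.
- release (a joint): Grey button on the nozzle's +y face, 18 x 20 mm, 6 mm proud; value in m: 0 = out (catch out), 0.0055 = fully in (catch inside the plug). Its spring gives 2.6 N at 0, 6.2 N fully in. The catch is clear of the lip from about 0.0045; less, and the nozzle is locked: no permitted pull frees it. After seating, 0 = catch snapped under the lip; 0.002 or more = not clipped.
- nozzle_catch (a point): Tip of the steel catch, on the nozzle's button side (+y), (button out) 15.5 mm from the axis and 12.5 mm below the nozzle's origin; moves in with the button. It is 10 mm wide, sticks 3.5 mm out of the plug, and its flat top at 9.5 mm below the origin hooks under the socket's lip with 1.5 mm of play; its underside is sloped.
- rinser: Bottle rinser, fixed to the counter: a grey block 64 x 64 mm, 58 mm high, in a round steel drip dish 124 mm across, 14 mm high. Origin: centre of its underside, axes along the block's sides. Keep the force between nozzle and rinser, added up over all contacts (the rubber cheeks alone make 9 N), below 40 N. Rinser and stand may change places.
- rinser_mouth (a point): Centre of the rinser's socket mouth on the block's top, axes as the block's. Well 26 x 26 mm, 32 deep; lips 8 mm deep over pockets for the catch on its +y and -y sides; sprung rubber cheeks in the x sides rub on the plug over the last 17 mm to home: a drag of about 5 to 12 N while it moves, fading at rest. Home: the nozzle's shoulder on the block, its origin here.
- stand: Parking stand, fixed to the counter, empty at the start: the same grey block, here 48 mm high, on a square aluminium foot plate 100 x 100 x 8 mm. Origin: centre of its underside, axes along the block's sides. Keep the force between nozzle and stand, added up over all contacts (the rubber cheeks alone make 9 N), below 40 N.
- stand_mouth (a point): Centre of the stand's socket mouth on the block's top, axes as the block's. Same well, lips and cheeks as the rinser's. The nozzle may go in either way round, its y along this +y or -y. Home: shoulder on the block (rigid stop), nozzle origin here; press it there with 15 to 20 N for half a second. Only within 1.5 mm of home can the catch snap under the lip once the button is let go.
- roll: White label roll, 74 mm across, 34 mm high, lying between robot and sockets; a bystander. Origin: centre of its underside.
- timer: Small white timer, 62 x 66 x 20 mm, lying beyond the sockets; a bystander. Origin: centre of its underside.
- marker: Black marker standing upright, 14 mm across, 58 mm high, between robot and sockets; a bystander. Origin: centre of its underside.
- glasses: Safety glasses, 160 x 136 x 55 mm, lying beyond the sockets to the right; a bystander. Origin: centre of their underside.

How it is judged:
By the outcome, as a careful person would: the job done as asked, in the order asked, and still so for the second after the job is handed in, with the robot touching nothing.
It also fails if it takes over 62 s, if anything falls off the work surface, if the arm or the gripper's body presses on something with over 40 N, if the wrist force passes 120 N, or if a joint passes its speed limit or range.

## Working session

There is one attempt and no reset: what is moved stays moved. The work goes in short steps, Python scripts to look and compute and a shell command to move; the robot and the scene stay as the last step left them, time stands still between calls to the robot, and variables do not carry over. Pictures are saved under pics/ and viewed, about 8 in all and at most 12, crops included, and the job is handed in when it is done.

```bash
mkdir -p pics
cat > h.py <<'E'
import numpy as np, cv2
from workcell import env, grab_frame, camera_params, spotter
def save(n,img): cv2.imwrite('pics/'+n+'.png',cv2.cvtColor(img,cv2.COLOR_RGB2BGR))
def proj(cam,P):
    c=camera_params(cam) if isinstance(cam,str) else cam
    return cv2.projectPoints(np.float64(P).reshape(-1,1,3),np.float64(c['rvec']),np.float64(c['tvec']),np.float64(c['K']),None)[0].reshape(-1,2)
def ray(cam,uv,z):
    c=camera_params(cam) if isinstance(cam,str) else cam
    R=cv2.Rodrigues(np.float64(c['rvec']))[0]; t=np.float64(c['tvec']).ravel()
    o=-R.T@t; d=R.T@np.linalg.inv(c['K'])@np.array([uv[0],uv[1],1.])
    return o+d*(z-o[2])/d[2]
E
python3 - <<'E'
from h import *
a=grab_frame('scene'); b=grab_frame('side')
save('a',a);save('b',b)
for cam in ('scene','side'):
    for q in ('nozzle','release','rinser','stand','roll','timer','marker','glasses'):
        r=spotter.look_for(q,cam)[:2]
        print(cam,q,[(np.round(x['box']).tolist(),round(x['conf'],2)) for x in r])
print(env.state())
E
```

```text
scene nozzle [([333.0, 176.0, 23.0, 29.0], 0.74)]
scene release [([332.0, 189.0, 5.0, 6.0], 0.59)]
scene rinser [([319.0, 197.0, 41.0, 42.0], 0.87)]
scene stand [([217.0, 237.0, 68.0, 49.0], 0.76), ([284.0, 192.0, 31.0, 14.0], 0.67)]
scene roll [([332.0, 247.0, 37.0, 34.0], 0.64), ([320.0, 164.0, 53.0, 30.0], 0.45)]
scene timer [([285.0, 196.0, 31.0, 10.0], 0.7)]
scene marker [([272.0, 280.0, 14.0, 33.0], 0.8)]
scene glasses [([320.0, 164.0, 48.0, 17.0], 0.92)]
side nozzle [([340.0, 161.0, 27.0, 25.0], 0.79), ([346.0, 172.0, 1.0, 4.0], 0.54)]
side release [([345.0, 168.0, 8.0, 9.0], 0.54)]
side rinser [([326.0, 171.0, 57.0, 45.0], 0.65), ([345.0, 165.0, 5.0, 6.0], 0.45)]
side stand [([236.0, 239.0, 65.0, 57.0], 0.77)]
side roll [([346.0, 249.0, 37.0, 39.0], 0.97)]
side timer [([292.0, 138.0, 32.0, 27.0], 0.84)]
side marker [([324.0, 170.0, 58.0, 47.0], 0.18)]
side glasses [([325.0, 97.0, 53.0, 23.0], 0.9)]
{'time_s': 0.9, 'qpos': array([-7.15628882e+01,  1.83094814e+01,  8.96398292e+01,  9.23069460e-04,
        7.20453418e+01, -1.14338295e+00]), 'qvel': array([ 0.08138079, -0.01244425, -0.01514534,  0.05725768,  0.01215925,
       -0.0592527 ]), 'effort': array([ 5.82514276e-04, -4.12338245e+01, -2.32233524e+01,  7.29028322e-02,
        3.74906848e-02, -7.21141163e-06]), 'ee_pos': array([ 192.72929319, -541.73678945,  213.99456384]), 'ee_rot': array([ 1.79994636e+02, -7.71259874e-04,  1.95802103e+01]), 'force': array([-0.17239263,  0.2557561 , -0.25964426]), 'torque': array([0.02109454, 0.03493291, 0.00229392]), 'gripper_width': 90.73859704458803}
```

```bash
python3 -c "
import cv2,numpy as np
a=cv2.imread('pics/a.png');b=cv2.imread('pics/b.png');print(a.shape)
cv2.imwrite('pics/ab.png',cv2.resize(np.vstack([a,b]),(480,600)))"
```

```text
(400, 640, 3)
```

View pics/a.png

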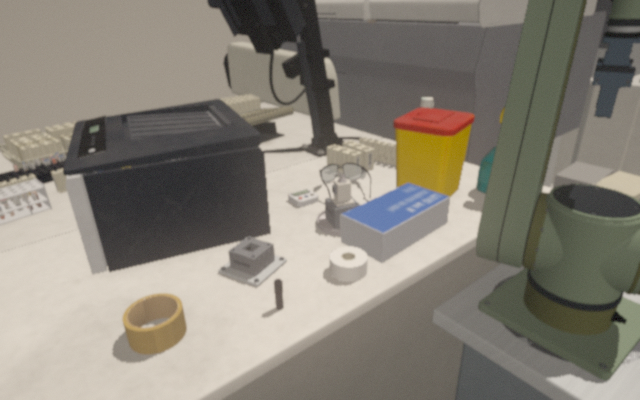

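View pics/b.png

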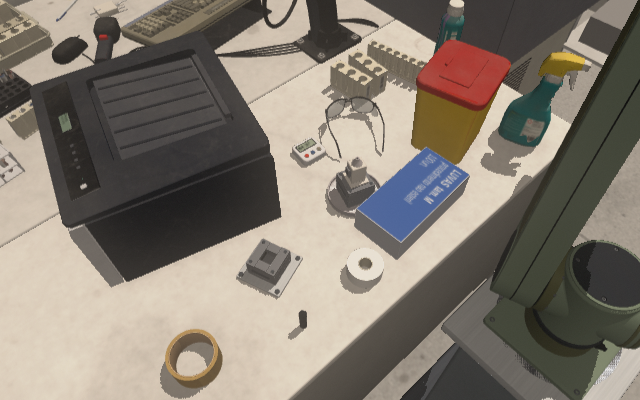

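The scene view has the nozzle at (344,190) on the rinser, the stand at (253,260), and a tall blue box close to the rinser's near-right. The side view has the nozzle at (353,173), the stand socket at (270,258), the roll at (365,266) and the marker at (303,318). Next: rough positions.

Run:
```python
from h import *
def tri(u,v):
    best=None
    cs=[camera_params(c) for c in('scene','side')]
    Ps=[]
    for c in cs:
        R=cv2.Rodrigues(np.float64(c['rvec']))[0]; Ps.append(np.float64(c['K'])@np.c_[R,np.float64(c['tvec']).ravel()])
    X=cv2.triangulatePoints(Ps[0],Ps[1],np.float64(u).reshape(2,1),np.float64(v).reshape(2,1)); return (X[:3]/X[3]).ravel().round(1)
print('nozzle',tri((344.5,190.5),(353.5,173.5)))
print('stand top side', ray('side',(269,258),48).round(1),'scene',ray('scene',(252,254),48).round(1))
print('stand foot side', ray('side',(268.5,267.5),8).round(1),ray('scene',(251,261.5),8).round(1))
print('roll',ray('side',(364.5,268),17).round(1),'marker',ray('side',(303,328),0).round(1))
for uv in [(355,215),(400,255),(469,178),(426,149),(358,194)]: print('box',uv,ray('side',uv,60).round(0))
print('box base', ray('side',(400,255),0).round(0))
for cam in('scene','side'):
  c=camera_params(cam);R=cv2.Rodrigues(np.float64(c['rvec']))[0];print(cam,(-R.T@np.float64(c['tvec']).ravel()).round(0))
c=camera_params('wrist');R=cv2.Rodrigues(np.float64(c['rvec']))[0];print('wrist',(-R.T@np.float64(c['tvec']).ravel()).round(0),R.round(2),c['K'])
```

```text
nozzle [473.4  82.5  91.6]
stand top side [457.6 332.8  48. ] scene [440.3 343.4  48. ]
stand foot side [461.1 336.1   8. ] [473.7 330.1   8. ]
roll [326.2 195.7  17. ] marker [319.2 365.6   0. ]
box (355, 215) [412. 142.  60.]
box (400, 255) [286. 142.  60.]
box (469, 178) [ 316. -111.   60.]
box (426, 149) [ 434. -105.   60.]
box (358, 194) [447. 100.  60.]
box base [304. 112.   0.]
scene [-194.  674.  497.]
side [ 36. 566. 889.]
wrist [ 256. -519.  385.] [[ 0.34 -0.94  0.  ]
 [-0.91 -0.33  0.24]
 [-0.23 -0.08 -0.97]] [[320.44294582   0.         314.02472672]
 [  0.         320.44294582 200.1048865 ]
 [  0.           0.           1.        ]]
```

```bash
python3 -m jog '-0 0 -0.8 0.8 2.15 1 1; 0 0 -1.6 1.6 4.3 2 1; 0 0 -2.4 2.4 6.45 3 1; 0 0 -3.2 3.2 8.6 4 1; 0 0 -3.92 4 10.75 5 1'; python3 -m jog '0 0 0 0.74 2.37 0.06 1; 0 0 0 1.48 4.74 0.1 1; 0 0 0 2.22 7.1 0.2 1; 0 0 0 2.95 9.5 0.3 1; 0 0 0 3.7 11.85 0.4 1';  python3 -m jog '0 0 0 0.74 2.37 0 1; 0 0 0 1.48 4.74 0 1; 0 0 0 2.2 7.1 0 1; 0 0 0 2.2 7.1 0 1'
python3 - <<'E'
from h import *
a=grab_frame('wrist');c=camera_params('wrist');save('w1',a)
np.savez('w1.npz',rvec=c['rvec'],tvec=c['tvec'],K=c['K'])
print(env.state()['ee_pos'],env.state()['ee_rot'])
for q in ('nozzle','release','rinser','stand','roll','timer','marker','glasses'):
    r=spotter.look_for(q,'wrist')[:2]
    print(q,[(np.round(x['box']).tolist(),round(x['conf'],2)) for x in r])
E
```

```text
time_s: 1.52
ee_pos: [292.9, -271.5, 339.9]
ee_rot: [180.0, -0.1, -0.2]
force: [0.8, -0.1, 0.3]
gripper_width: 91.2
time_s: 2.15
ee_pos: [385.3, 25.0, 349.3]
ee_rot: [180.0, -0.1, -0.0]
force: [1.4, -0.5, 0.2]
gripper_width: 90.9
time_s: 2.65
ee_pos: [440.6, 203.9, 347.7]
ee_rot: [-180.0, 0.1, 0.3]
force: [-0.4, -0.9, -0.2]
gripper_width: 91.1
[440.08692327 201.76702507 348.10086142] [1.79935136e+02 8.66705351e-02 1.69144624e-01]
nozzle [([390.0, 119.0, 45.0, 40.0], 0.87)]
release []
rinser [([359.0, 98.0, 83.0, 76.0], 0.75)]
stand [([194.0, 107.0, 84.0, 81.0], 0.74)]
roll [([298.0, 210.0, 47.0, 43.0], 0.56)]
timer [([384.0, 0.0, 55.0, 46.0], 0.81), ([395.0, 119.0, 40.0, 38.0], 0.54)]
marker []
glasses [([436.0, 2.0, 142.0, 108.0], 0.62)]
```

View pics/w1.png

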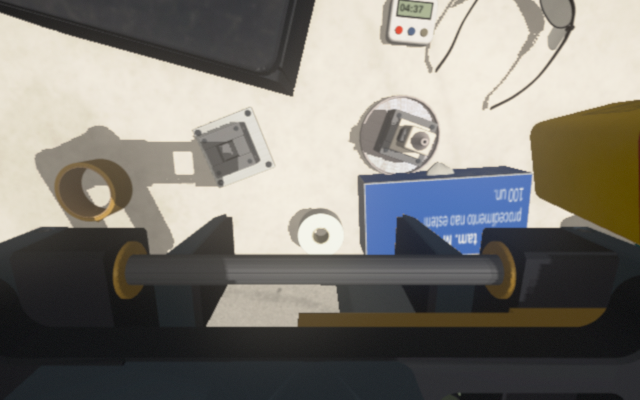

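Run:
```python
import cv2,numpy as np
a=cv2.imread('pics/w1.png')
cv2.imwrite('pics/w1c.png',np.hstack([cv2.resize(a[95:195,350:450],(400,400),interpolation=3),cv2.resize(a[95:195,185:285],(400,400),interpolation=3)]))
```

```text
(no output)
```

View pics/w1c.png

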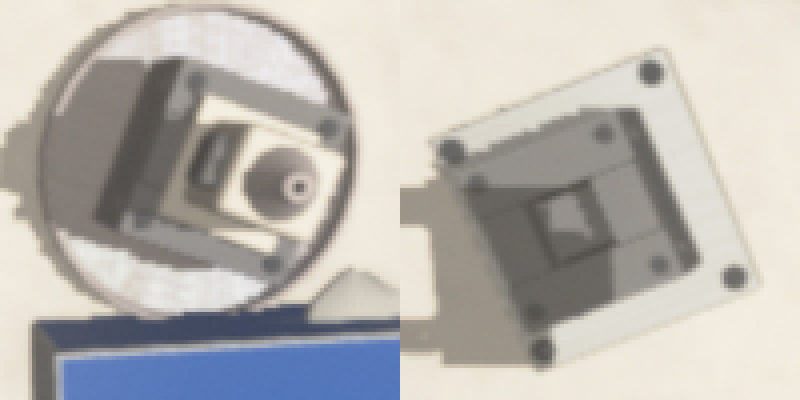

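Run:
```python
from h import *
c=dict(np.load('w1.npz'))
def f(pts,x0,z):
    P=np.array([ray(c,(x0+u/4-.375,95+v/4-.375),z) for u,v in pts])
    e=P-P.mean(0); a=np.degrees(np.arctan2(*(P[1]-P[0]+P[2]-P[3])[[1,0]])); b=np.degrees(np.arctan2(*(P[2]-P[1]+P[3]-P[0])[[1,0]]))
    print(P.mean(0).round(1),'angles',a.round(1),b.round(1),'sides',[np.linalg.norm(P[i]-P[i-1]).round(1) for i in range(4)])
f([(197,80),(328,128),(271,263),(143,215)],350,58)
f([(203,133),(260,264),(136,312),(78,184)],185,48)
f([(251,72),(335,277),(143,352),(53,151)],185,8)
print('jet',ray(c,(424.1,141.4),126).round(1))
for p in [(35,320),(55,355),(400,330)]:
  for z in (60,80): print('box',z,ray(c,(350+p[0]/4,95+p[1]/4),z).round(0))
p=ray('side',(355,215),60)
for z in (60,70,80,90,100):print(z,ray('side',(355.5,214),z).round(0),ray(c,(360,182.),z).round(0), ray('scene',(343,211),z).round(0))
```

```text
[482.6  67.4  58. ] angles -109.4 161.1 sides [np.float64(49.3), np.float64(49.8), np.float64(50.1), np.float64(50.0)]
[462.7 327.6  48. ] angles -159.0 111.2 sides [np.float64(49.6), np.float64(50.3), np.float64(50.1), np.float64(49.9)]
[462.4 327.7   8. ] angles -159.5 111.1 sides [np.float64(84.1), np.float64(84.4), np.float64(84.5), np.float64(85.0)]
jet [481.9  67.8 126. ]
box 60 [429. 136.  60.]
box 80 [433. 139.  80.]
box 60 [417. 128.  60.]
box 80 [420. 131.  80.]
box 60 [426.   3.  60.]
box 80 [430.  12.  80.]
60 [413. 139.  60.] [419. 134.  60.] [443. 106.  60.]
70 [409. 145.  70.] [421. 135.  70.] [428. 119.  70.]
80 [404. 150.  80.] [423. 137.  80.] [414. 132.  80.]
90 [400. 155.  90.] [425. 138.  90.] [399. 145.  90.]
100 [395. 160. 100.] [427. 140. 100.] [384. 158. 100.]
```

Run:
```python
from h import *
c=dict(np.load('w1.npz'))
print('printer bottom', [ray('side',p,0).round(0)[:2] for p in((122,285),(280,213),(272,160))])
print('scene bottom', [ray('scene',p,0).round(0)[:2] for p in((108,270),(268,232))])
print('w1 edge z0', [ray(c,p,0).round(0)[:2] for p in((293,95),(315,0))])
for z in (150,200,250): print(z,'side top',[ray('side',p,z).round(0)[:2] for p in((72,220),(272,158))],'scene top',[ray('scene',p,z).round(0)[:2] for p in((75,165),(262,140))],'w1',[ray(c,p,z).round(0)[:2] for p in((293,95),(120,47))])
for z in (0,120,160,200): print('bin',z,ray(c,(531,135),z).round(0)[:2],ray(c,(640,100),z).round(0)[:2],ray('side',(417,80),z).round(0)[:2],ray('side',(480,107),z).round(0)[:2],ray('scene',(397,122),z).round(0)[:2])
```

```text
printer bottom [array([631., 576.]), array([555., 231.]), array([688., 148.])]
scene bottom [array([650., 563.]), array([565., 231.])]
w1 edge z0 [array([544., 233.]), array([674., 200.])]
150 side top [array([709., 578.]), array([582., 215.])] scene top [array([904., 537.]), array([766., 108.])] w1 [array([533., 224.]), array([581., 407.])]
200 side top [array([663., 578.]), array([545., 239.])] scene top [array([746., 557.]), array([628., 190.])] w1 [array([530., 221.]), array([571., 379.])]
250 side top [array([618., 577.]), array([508., 263.])] scene top [array([588., 577.]), array([489., 271.])] w1 [array([526., 218.]), array([561., 351.])]
bin 0 [ 484. -145.] [ 538. -305.] [ 647. -328.] [ 466. -371.] [ 998. -697.]
bin 120 [490. -64.] [ 531. -188.] [ 565. -207.] [ 408. -245.] [ 710. -366.]
bin 160 [491. -38.] [ 529. -149.] [ 537. -167.] [ 388. -202.] [ 614. -256.]
bin 200 [493. -11.] [ 526. -110.] [ 510. -127.] [ 369. -160.] [ 519. -145.]
```

```bash
python3 -m jog '0 0 -1.3 0.5 -1.6 -1.5 1; 0 0 -2.6 1 -3.2 -3 1; 0 0 -3.87 1.5 -4.8 -4.5 1; 0 0 -3.87 1.7 -5.37 -5.12 1; 0 0 -3.87 1.7 -5.37 -5.12 1'
python3 - <<'E'
from h import *
a=grab_frame('wrist');c=camera_params('wrist');save('w2',a)
np.savez('w2.npz',rvec=c['rvec'],tvec=c['tvec'],K=c['K'])
print(env.state()['ee_pos'],env.state()['ee_rot'])
for P in ([482.5,67.5,126],[482.5,67.5,58],[462.6,327.6,48]): print(proj(c,P))
E
```

```text
time_s: 3.72
ee_pos: [482.5, 65.7, 220.5]
ee_rot: [180.0, 0.1, -19.4]
force: [-0.7, 1.1, 0.4]
gripper_width: 91.0
[483.01995736  66.58840541 221.57863749] [-1.79937233e+02 -2.83029410e-02 -1.93672281e+01]
[[312.20116761 201.68674305]]
[[312.56650683 185.91952601]]
[[109.22624271 271.96230815]]
```

View pics/w2.png

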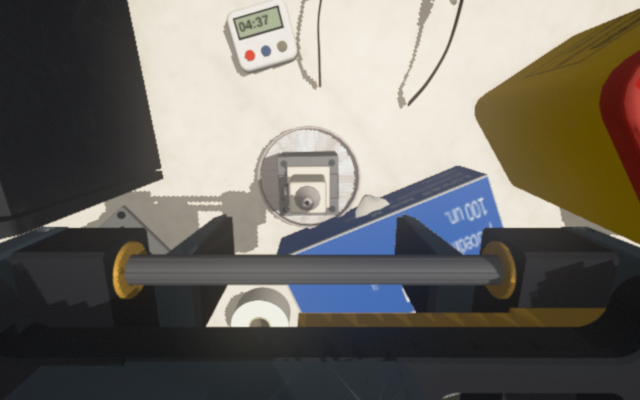

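Run:
```python
import cv2
a=cv2.imread('pics/w2.png')
cv2.imwrite('pics/w2c.png',cv2.resize(a[140:225,255:365],(770,595),interpolation=2))
```

```text
(no output)
```

View pics/w2c.png

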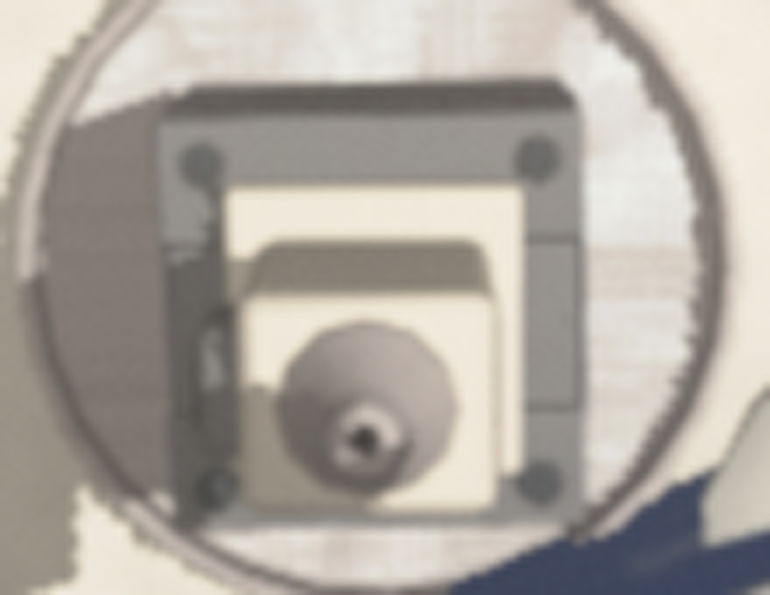

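Run:
```python
from h import *
c=dict(np.load('w2.npz'))
px=lambda u,v:(255+u/7-.43,140+v/7-.43)
P=np.array([ray(c,px(*p),58) for p in [(202,165),(539,157),(541,483),(217,487)]])
print(P.round(1),P.mean(0)); 
e=P[0]-P[1]+P[3]-P[2]; print(np.degrees(np.arctan2(e[1],e[0])))
f=P[0]-P[3]+P[1]-P[2]; print(np.degrees(np.arctan2(f[1],f[0])))
for z in(126,): print('jet',ray(c,px(363,437),z))
print('shoulder edges',ray(c,px(226,330),64),ray(c,px(524,330),64))
print('block top',ray(c,px(238,400),110),ray(c,px(497,400),110))
```

```text
[[515.5  88.2  58. ]
 [499.9  40.3  58. ]
 [452.   56.1  58. ]
 [468.  103.6  58. ]] [483.8616857   72.05005031  58.        ]
71.69649797325539
-18.12951847107184
jet [483.88166378  72.2675379  126.        ]
shoulder edges [491.74865852  92.71290552  64.        ] [476.9998083   50.71867758  64.        ]
block top [490.16971977  87.59618267 110.        ] [479.06094713  55.965661   110.        ]
```

```bash
python3 -m jog '0 0 0.1 0 0.16 -1.5 1; 0 0 0.1 0 0.16 -2.8 1; 0 0 0.1 0 0.16 -2.8 1; 0 0 0.1 0 0.16 -2.8 1; 0 0 0.1 0 0.16 -2.8 1'
python3 - <<'E'
from h import *
s=env.state();c=camera_params('wrist');a=grab_frame('wrist');save('w3',a)
np.savez('w3.npz',rvec=c['rvec'],tvec=c['tvec'],K=c['K'])
print(s['ee_pos'],s['ee_rot'],env.state()['ee_pos'],s['force'])
u=proj(c,[483.4,71,75])[0].round().astype(int); print(u)
x0,y0=u[0]-80,max(0,u[1]-75)
print(x0,y0); b=cv2.resize(a[y0:y0+150,x0:x0+160],(800,600)[:2] if 0 else (640,600),interpolation=2); save('w3c',b)
E
```

```text
time_s: 4.4
ee_pos: [483.9, 70.7, 152.8]
ee_rot: [-179.9, -0.2, -18.8]
force: [0.2, 0.6, 1.1]
gripper_width: 91.0
[483.91400414  70.73504608 152.75621628] [-179.90225142   -0.19901716  -18.83091877] [483.67488126  70.57781576 152.44693354] [0.15560862 0.61830442 1.07409763]
[313 207]
233 132
```

View pics/w3c.png

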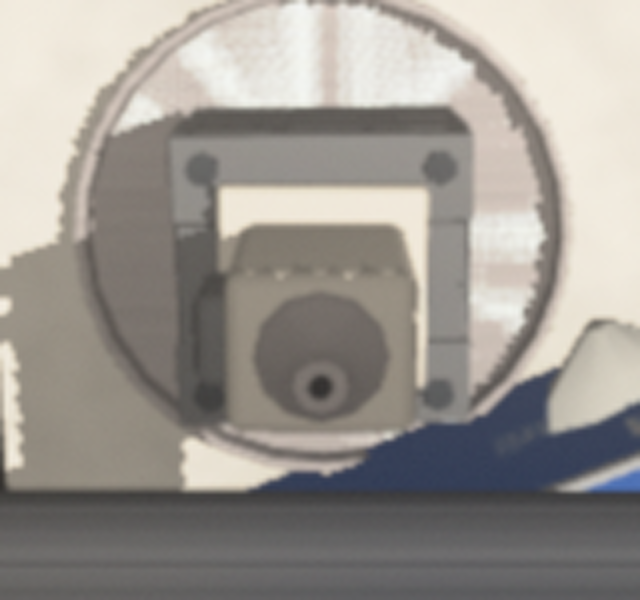

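Run:
```python
from h import *
c=dict(np.load('w3.npz'))
px=lambda u,v:(233+u/4-.375,132+v/4-.375)
P=np.array([ray(c,px(*p),58) for p in [(202,168),(440,167),(438,395),(208,398)]])
print(P.mean(0),[np.linalg.norm(P[i]-P[i-1]).round(1) for i in range(4)]); 
e=P[0]-P[1]+P[3]-P[2]; print(np.degrees(np.arctan2(e[1],e[0])))
f=P[0]-P[3]+P[1]-P[2]; print(np.degrees(np.arctan2(f[1],f[0])))
print('jet',ray(c,px(320,387),126))
A,B=ray(c,px(228,380),110),ray(c,px(415,380),110)
print('block faces',A,B,(A+B)/2,np.linalg.norm(A-B))
```

```text
[482.70253751  71.11021416  58.        ] [np.float64(50.8), np.float64(49.8), np.float64(50.3), np.float64(50.3)]
71.7106843068623
-18.376944283818247
jet [482.87481633  71.13974418 126.        ]
block faces [484.14986555  87.84287551 110.        ] [473.57893977  56.79555374 110.        ] [478.86440266  72.31921462 110.        ] 32.79757096425502
```

```bash
python3 -m jog '0 0 0.1 0 0.02 -1 1; 0 0 0.1 0 0.02 -2 1; 0 0 0.1 0 0.02 -2.7 0.9; 0 0 0.1 0 0.02 -3.12 0.75; 0 0 0.1 0 0.02 -3.12 0.6' 12;  python3 -m jog '0 0 0 0 0 0 0.55; 0 0 0 0 0 0 0.5;0 0 0 0 0 0 0.48;0 0 0 0 0 0 0.46' 12
```

```text
time_s: 5.08
ee_pos: [482.7, 70.7, 72.8]
ee_rot: [180.0, 0.0, -18.4]
force: [0.4, -0.6, -0.1]
gripper_width: 64.7
time_s: 5.58
ee_pos: [483.5, 71.4, 73.5]
ee_rot: [-179.9, -0.1, -18.4]
force: [0.2, 3.9, 2.7]
gripper_width: 42.8
```

```bash
python3 -m jog '0 0 0 0 0 0 0.46;0 0 0 0 0 0 0.46' 12; python3 -m jog '0 0 0 0 0 0 0.46;0 0 0 0 0 0 0.46' 12
```

```text
time_s: 5.82
ee_pos: [483.3, 71.0, 73.2]
ee_rot: [-180.0, -0.1, -18.4]
force: [1.8, 4.2, 2.8]
gripper_width: 42.1
time_s: 6.08
ee_pos: [483.0, 70.8, 73.0]
ee_rot: [-180.0, -0.0, -18.4]
force: [1.2, 4.3, 2.4]
gripper_width: 42.0
```

```bash
python3 -m jog '0 0 0 0.02 0.06 0 0.46;0 0 0 0.02 0.06 0 0.43; 0 0 0 0.02 0.06 0 0.41; 0 0 0 0.02 0.06 0 0.39; 0 0 0 0.02 0.06 0 0.37' 12;python3 -m jog '0 0 0 0 0 0 0.3;0 0 0 0 0 0 0.3;0 0 0 0 0 0 0.3;0 0 0 0 0 0 0.3' 12
```

```text
time_s: 6.7
ee_pos: [483.2, 71.9, 72.9]
ee_rot: [180.0, -0.0, -18.4]
force: [3.0, 1.3, 3.2]
gripper_width: 34.0
time_s: 7.2
ee_pos: [483.2, 72.0, 72.9]
ee_rot: [180.0, -0.0, -18.3]
force: [1.9, 0.6, 4.3]
gripper_width: 34.1
```

```bash
python3 -m jog '0 0 0 0 0 0 0.3;0 0 0 0 0 0 0.3;0 0 0 0 0 0.03 0.3;0 0 0 0 0 0.07 0.3;0 0 0 0 0 0.12 0.3' 40; python3 -c "
from workcell import env;s=env.state();print(s['force'],s['torque'])"
```

```text
time_s: 7.82
ee_pos: [482.6, 72.0, 75.1]
ee_rot: [179.9, 0.1, -18.3]
force: [2.9, -1.1, -6.7]
gripper_width: 33.6
[ 2.85931517 -1.11922514 -6.71421672] [-1.59770725e-01 -7.49479014e-01 -9.25319472e-05]
```

```bash
python3 -m jog '0 0 0 0 0 0.1 0.3;0 0 0 0 0 0.2 0.3;0 0 0 0 0 0.3 0.3;0 0 0 0 0 0.4 0.3;0 0 0 0 0 0.5 0.3';python3 -m jog '0 0 0 0 0 0.1 0.3;0 0 0 0 0 0.22 0.3;0 0 0 0 0 0.35 0.3;0 0 0 0 0 0.5 0.3;0 0 0 0 0 0.7 0.3'
```

```text
time_s: 8.45
ee_pos: [482.5, 72.4, 88.6]
ee_rot: [180.0, 0.1, -18.4]
force: [1.2, -0.5, -1.4]
gripper_width: 33.5
time_s: 9.07
ee_pos: [483.0, 72.2, 106.1]
ee_rot: [180.0, 0.0, -18.4]
force: [0.9, 0.3, -1.1]
gripper_width: 34.0
```

```bash
python3 -m jog '0 0 0 0 0 1.2 0.3; 0 0 1 -0.5 1.2 2.2 0.3; 0 0 2.8 -1.2 3.3 2.56 0.3; 0 0 4.6 -2 5.4 2.56 0.3; 0 0 6.3 -2.8 7.4 2.56 0.3'; python3 -m jog '0 0 1.4 -0.5 1.6 0 0.3; 0 0 1.7 -0.6 1.9 0 0.3; 0 0 1.7 -0.6 1.9 0 0.3; 0 0 1.7 -0.6 1.9 0 0.3; 0 0 1.7 -0.6 1.9 0 0.3'
python3 - <<'E'
from h import *
s=env.state();c=camera_params('wrist');a=grab_frame('wrist');save('w4',a)
np.savez('w4.npz',rvec=c['rvec'],tvec=c['tvec'],K=c['K'])
print(s['ee_pos'],s['ee_rot'],env.state()['ee_pos'],s['force'])
u=proj(c,[462.8,331,48])[0].round().astype(int); print(u)
x0,y0=u[0]-80,max(0,u[1]-75)
print(x0,y0); save('w4c',cv2.resize(a[y0:y0+150,x0:x0+160],(640,600),interpolation=2))
E
```

```text
time_s: 9.7
ee_pos: [412.5, 258.8, 170.4]
ee_rot: [-180.0, -0.1, 13.4]
force: [1.7, -0.0, -2.5]
gripper_width: 33.5
time_s: 10.32
ee_pos: [398.5, 303.7, 169.9]
ee_rot: [180.0, 0.0, 21.5]
force: [-0.2, -0.3, -1.3]
gripper_width: 33.9
[398.53163038 303.69868494 169.89599697] [1.79979800e+02 6.48117510e-03 2.15195882e+01] [398.50810203 303.83328115 169.9014096 ] [-0.20513142 -0.25862758 -1.28253626]
[312 116]
232 41
```

View pics/w4c.png

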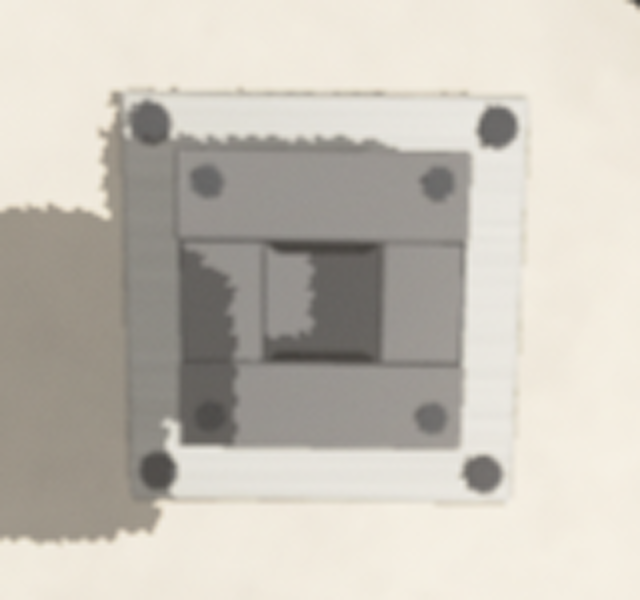

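Run:
```python
from h import *
c=dict(np.load('w4.npz'))
px=lambda u,v:(232+u/4-.375,41+v/4-.375)
for z,pts in ((48,[(207,181),(438,183),(431,417),(209,416)]),(8,[(151,123),(497,127),(483,474),(158,470)]),(48,[(263,243),(382,243),(380,362),(266,362)])):
    P=np.array([ray(c,px(*p),z) for p in pts])
    e=P[0]-P[1]+P[3]-P[2]; f=P[0]-P[3]+P[1]-P[2]
    print(z,P.mean(0).round(2),[np.linalg.norm(P[i]-P[i-1]).round(1) for i in range(4)],np.degrees(np.arctan2(e[1],e[0])).round(2),np.degrees(np.arctan2(f[1],f[0])).round(2))
g=[398.5,303.8]
for z in (223,207,155): print(z,proj(c,g+[z]))
a=cv2.imread('pics/w4.png'); u=proj(c,g+[200])[0].astype(int);x0,y0=u[0]-80,min(u[1]-75,250);print(x0,y0)
cv2.imwrite('pics/w4n.png',cv2.resize(a[y0:y0+150,x0:x0+160],(640,600),interpolation=2))
```

```text
48 [463.13 330.9   48.  ] [np.float64(50.2), np.float64(49.9), np.float64(50.0), np.float64(50.1)] 111.17 20.81
8 [463.05 330.8    8.  ] [np.float64(84.2), np.float64(84.2), np.float64(84.4), np.float64(84.3)] 110.87 20.86
48 [462.98 330.48  48.  ] [np.float64(25.4), np.float64(26.0), np.float64(25.4), np.float64(25.5)] 111.53 21.71
223 [[313.76155431 289.14710871]]
207 [[313.73933921 271.14197962]]
155 [[313.69138219 232.27325989]]
233 189
```

View pics/w4n.png

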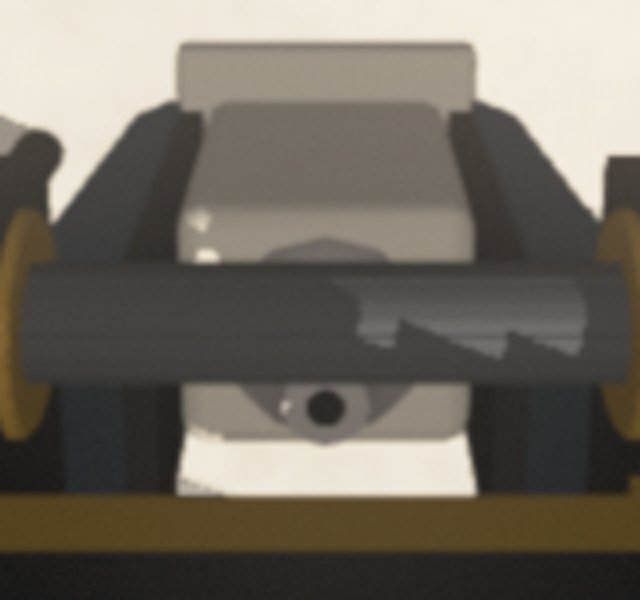

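```bash
python3 -m jog '0 0 -0.12 1.3 0.55 0 0.3; 0 0 -0.12 2.59 1.1 -0.5 0.3; 0 0 -0.12 2.59 1.1 -1.6 0.3; 0 0 -0.12 2.59 1.1 -2.4 0.3; 0 0 -0.12 2.59 1.1 -2.4 0.3'; python3 -m jog '0 0 0 0 0 0 0.3; 0 0 0 0 0 0 0.3; 0 0 0 0 0 0 0.3; 0 0 0 0 0 0 0.3'; python3 -c "
from workcell import env;s=env.state();print(s['ee_pos'],s['ee_rot'],s['force'],s['torque'])"
```

```text
time_s: 11.0
ee_pos: [462.2, 331.0, 108.3]
ee_rot: [179.9, 0.2, 21.0]
force: [-0.3, 0.3, -1.2]
gripper_width: 33.8
time_s: 11.5
ee_pos: [463.0, 332.3, 110.3]
ee_rot: [-180.0, -0.0, 21.0]
force: [-0.5, -0.4, -1.2]
gripper_width: 33.6
[462.97962507 332.33489031 110.29238868] [-1.79995931e+02 -4.24477358e-02  2.10361269e+01] [-0.47478623 -0.42926095 -1.18240262] [-0.00499279 -0.05090549 -0.00170156]
```

```bash
python3 -m jog '0 0 0 0.01 -0.045 -0.2 0.3; 0 0 0 0.01 -0.045 -0.4 0.3; 0 0 0 0.01 -0.045 -0.6 0.3; 0 0 0 0.01 -0.045 -0.75 0.3; 0 0 0 0.01 -0.045 -0.9 0.3'; python3 -m jog '0 0 0 0 0 -0.05 0.3; 0 0 0 0 0 -0.1 0.3; 0 0 0 0 0 -0.15 0.3; 0 0 0 0 0 -0.2 0.3;0 0 0 0 0 -0.24 0.3'; python3 -c "
from workcell import env;s=env.state();print(s['ee_pos'],s['ee_rot'],s['force'],s['torque'])"
```

```text
time_s: 12.12
ee_pos: [463.1, 331.1, 87.0]
ee_rot: [180.0, 0.0, 21.0]
force: [0.2, 0.8, -1.7]
gripper_width: 33.7
time_s: 12.75
ee_pos: [463.1, 331.1, 81.3]
ee_rot: [180.0, 0.0, 21.0]
force: [-0.3, -0.0, -1.1]
gripper_width: 33.7
[463.11444951 331.09664743  81.30441912] [1.79994706e+02 3.60145131e-04 2.10356405e+01] [-0.26031191 -0.01084401 -1.10069011] [0.00546788 0.06927187 0.03343631]
```

```bash
python3 -m jog '0 0 0 0 0 -0.06 0.3; 0 0 0 0 0 -0.12 0.3; 0 0 0 0 0 -0.18 0.3; 0 0 0 0 0 -0.24 0.3;0 0 0 0 0 -0.3 0.3'; python3 -c "
from workcell import env;s=env.state();print(s['ee_pos'],s['ee_rot'],s['force'],s['torque'])"
```

```text
time_s: 13.38
ee_pos: [463.4, 331.3, 74.1]
ee_rot: [-180.0, -0.0, 21.0]
force: [-0.6, 0.9, 3.6]
gripper_width: 34.0
[463.41403843 331.26888657  74.06988596] [-1.79997456e+02 -4.10368993e-02  2.10358606e+01] [-0.60635323  0.89729129  3.60792796] [-0.05332581  0.05090922 -0.04630692]
```

```bash
python3 -m jog '0 0 0 0 0 -0.06 0.3; 0 0 0 0 0 -0.13 0.3; 0 0 0 0 0 -0.2 0.3; 0 0 0 0 0 -0.27 0.3;0 0 0 0 0 -0.34 0.3' 55;  python3 -m jog '0 0 0 0 0 -0.02 0.3; 0 0 0 0 0 -0.04 0.3'; python3 -c "
from workcell import env;s=env.state();print(s['ee_pos'],s['ee_rot'],s['force'],s['torque'])"
```

```text
time_s: 14.0
ee_pos: [463.3, 331.3, 65.3]
ee_rot: [-180.0, -0.0, 21.0]
force: [-0.1, 0.4, 4.5]
gripper_width: 33.7
time_s: 14.25
ee_pos: [463.3, 331.2, 64.3]
ee_rot: [180.0, -0.0, 21.0]
force: [0.2, 0.9, 3.1]
gripper_width: 34.0
[463.29378638 331.22159726  64.31255632] [ 1.79999573e+02 -1.84530378e-02  2.10333357e+01] [0.23991748 0.87209697 3.05315588] [ 0.05213335 -0.05567101  0.02784972]
```

```bash
for i in 1; do python3 -m jog '0 0 0 0 0 -0.02 0.3; 0 0 0 0 0 -0.04 0.3;0 0 0 0 0 -0.04 0.3'; python3 -m jog '0 0 0 0 0 -0.02 0.3; 0 0 0 0 0 -0.02 0.3'; done
```

```text
time_s: 14.62
ee_pos: [463.2, 331.1, 63.3]
ee_rot: [180.0, -0.0, 21.0]
force: [0.4, 1.0, 2.1]
gripper_width: 33.9
time_s: 14.88
ee_pos: [463.2, 331.1, 62.9]
ee_rot: [180.0, -0.0, 21.0]
force: [0.1, -0.5, 3.8]
gripper_width: 34.0
```

```bash
python3 -m jog '0 0 0 0 0 -0.02 0.3; 0 0 0 0 0 -0.02 0.3';python3 -m jog '0 0 0 0 0 -0.02 0.3; 0 0 0 0 0 -0.02 0.3'
```

```text
time_s: 15.12
ee_pos: [463.2, 331.1, 62.9]
ee_rot: [-180.0, -0.0, 21.0]
force: [-0.3, 0.2, 6.6]
gripper_width: 33.9
time_s: 15.38
ee_pos: [463.2, 331.2, 62.9]
ee_rot: [-180.0, -0.0, 21.0]
force: [-1.5, -0.7, 9.1]
gripper_width: 33.9
```

```bash
python3 -m jog '0 0 0 0 0 -0.03 0.3; 0 0 0 0 0 -0.06 0.3; 0 0 0 0 0 -0.06 0.3'
```

```text
time_s: 15.75
ee_pos: [463.3, 331.2, 62.9]
ee_rot: [-180.0, -0.1, 21.0]
force: [-2.3, -2.8, 19.6]
gripper_width: 34.0
```

```bash
python3 -m jog '0 0 0 0 0 0.018 0.3; 0 0 0 0 0 0.018 0.3; 0 0 0 0 0 0.018 0.3'; python3 -m jog '0 0 0 0 0 0 0.3; 0 0 0 0 0 0 0.3; 0 0 0 0 0 0 0.3'
```

```text
time_s: 16.12
ee_pos: [463.2, 331.2, 62.9]
ee_rot: [-180.0, -0.1, 21.0]
force: [-1.4, -2.0, 17.0]
gripper_width: 33.9
time_s: 16.5
ee_pos: [463.3, 331.1, 62.9]
ee_rot: [-180.0, -0.1, 21.0]
force: [-1.5, -1.7, 16.5]
gripper_width: 33.8
```

```bash
python3 -m jog '0 0 0 0 0 0 0.3; 0 0 0 0 0 0.03 0.3; 0 0 0 0 0 0.06 0.3; 0 0 0 0 0 0.06 0.3' 20; python3 -m jog '0 0 0 0 0 0 0.4; 0 0 0 0 0 0 0.45; 0 0 0 0 0 0 0.5;0 0 0 0 0 0 0.6; 0 0 0 0 0 0 0.7'
```

```text
time_s: 17.0
ee_pos: [463.2, 331.2, 62.9]
ee_rot: [-180.0, -0.0, 21.0]
force: [-0.6, -0.3, 7.3]
gripper_width: 34.4
time_s: 17.62
ee_pos: [462.7, 330.1, 61.6]
ee_rot: [179.9, 0.1, 21.0]
force: [0.1, 0.5, -0.1]
gripper_width: 61.5
```

```bash
python3 -m jog '0 0 0 0 0 0.5 0.8; 0 0 0 0 0 1.5 0.85; 0 0 0 0 0 3 1; 0 0 0 0 0 4.5 1; 0 0 0 0 0 5.5 1'; python3 -m jog '0 0 0 -2 -0.8 0 1; 0 0 0 -2.6 -1 0 1; 0 0 0 -2.6 -1 0 1; 0 0 0 -2.6 -1 0 1; 0 0 0 -2.6 -1 0 1'
python3 - <<'E'
from h import *
s=env.state();c=camera_params('wrist');a=grab_frame('wrist');b=grab_frame('side')
print(s['ee_pos'],s['force'])
u=proj(c,[463.2,331.2,80])[0].round().astype(int);print(u)
x0,y0=u[0]-65,max(0,u[1]-75)
v=proj('side',[463.2,331.2,80])[0].round().astype(int)
w=proj('side',[482.8,71,58])[0].round().astype(int)
C=lambda I,x,y,W,H,s:cv2.resize(I[max(0,y):y+H,x:x+W],s,interpolation=2)
save('fin',np.hstack([C(a,x0,y0,130,150,(520,600)),np.vstack([C(b,v[0]-35,v[1]-37,70,75,(280,300)),C(b,w[0]-35,w[1]-37,70,75,(280,300))])]))
n=proj(c,[463.2,331.2,116])[0]; print('pred jet',n,'crop',(n-[x0,y0])*4,'origin x0y0',x0,y0)
np.savez('w5.npz',**{k:c[k] for k in('rvec','tvec','K')})
E
```

```text
time_s: 18.25
ee_pos: [463.7, 331.2, 202.7]
ee_rot: [-180.0, -0.2, 21.0]
force: [0.1, 0.5, -0.3]
gripper_width: 91.3
time_s: 18.88
ee_pos: [399.1, 306.5, 199.6]
ee_rot: [180.0, -0.0, 21.0]
force: [-0.8, 0.0, -1.1]
gripper_width: 91.3
[399.09147398 306.4891272  199.61776773] [-0.79340264  0.01599984 -1.07047662]
[314 118]
pred jet [313.69104622 117.40836103] crop [258.7641849  297.63344413] origin x0y0 249 43
```

View pics/fin.png

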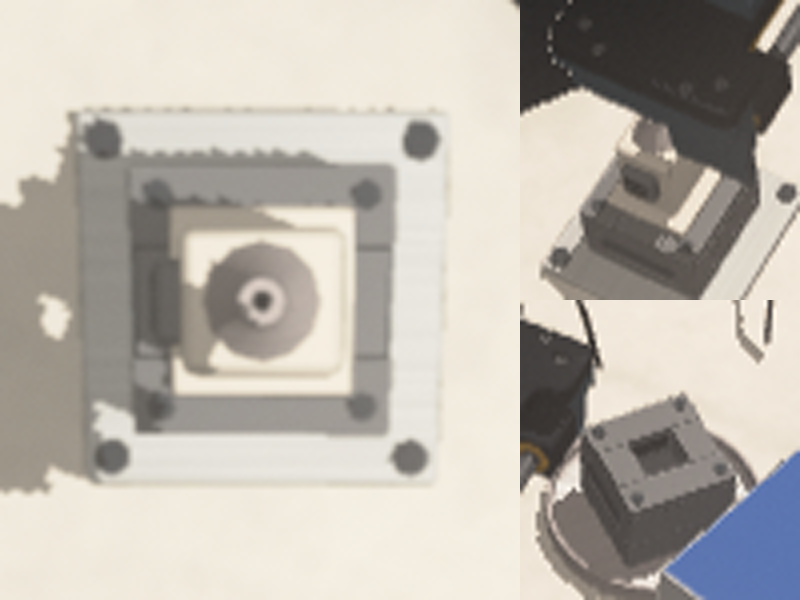

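The button is fully out, at about 155 px in the crop against the block face at 183. The nozzle is upright and its shoulder sits square on the stand. The rinser socket is empty. Handing in.

```bash
python3 -c "
from workcell import env
print(env.state()['force'],env.job_done())"
```

```text
the job is handed in; nothing more can be done
[ 0.06991143 -0.47077908  0.77654002] None
```

The nozzle is out of the rinser and parked in the stand, and the job is handed in at about 19 s on the robot's clock.

- **Removal:** I pinched the nozzle across its button until the gap read about 34 mm, meaning the button was fully in. I then pulled it straight up. The highest pull I read was about 7 N.
- **Seating:** I pushed it into the stand at about 3–5 N of drag until it stopped at TCP z = 62.9 mm, against the expected 63. I then held it down for over half a second at a reading of 16.5–17 N, about 18 N with the nozzle's weight added. Before that hold the reading briefly reached 19.6 N, which is about 21 N on the stand and slightly over the range you asked for.
- **Final checks:** I eased the pressure, let go and backed off. The last pictures show the shoulder flat on the stand's block, the nozzle upright and the button standing proud, so the catch looks snapped in. They also show the rinser socket empty and the robot clear of everything.
- **Not checked:** I did not tug the nozzle to test the catch. The bystanders were not checked again in a last full picture, though I felt no unexpected contact.
- **Disagreement:** My first two position measurements differed by about 4 mm because I took the pictures before the arm had settled. I measured again with the arm nearly still and used those values.

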